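Open the jug's flip-top safety cap

ROBOT

A 7-joint arm with a two-finger parallel gripper is mounted at the origin on the work surface. World frame = base frame: x ahead of the robot, y to its left, z up, the work surface at z = 0. Lengths are in m, angles in rad, forces in N, time in s.
With the tool pointing down it reaches from about 0.425 to 0.95 m from the base axis. Payload 4.7 kg.
Tool frame: the origin (TCP) lies between the finger pads; the fingertips stand 19 mm ahead of it and the grasp point (between the pads) is the TCP; z points along the fingers, y is the line along which they close (so a half turn about z gives the same grasp; the last joint's range is limited). The gripper opens to 87 mm and grips with 3 to 60 N. Pads are 19 mm wide; open, the fingers measure 117 mm over their backs; the gripper's body (75 mm by 190 mm) begins 51 mm behind the grasp point.
Start: joints at [-1.248, 0.469, -0.049, 1.532, 0.024, 1.141, -0.082], TCP at [0.233, 0.634, 0.242] pointing down, gripper open.
Joint ranges: [-2.59, 2.59], [-0.33, 1.99], [-1.39, 1.29], [0.1, 2.45], [-1.04, 4.18], [0.21, 1.99], [-2.66, 2.66]. Speed limits (rad/s): [2.57, 2.57, 3.14, 3.14, 3.14, 3.14, 3.14].

INTERFACE

Orientations are given as a 3x3 rotation matrix whose columns are the frame's x, y, z axes.
In Python, from rig import bot gives the robot as it stands. Calls block until the motion is done:
- bot.movep(position, orientation): joint-space move of the TCP to a pose.
- bot.move_straight(position, orientation=None, speed=0.15): straight line of the TCP; orientation=None keeps the orientation; speed is the mean speed in m/s.
- bot.move_j(angles): joint-space move.
- bot.grip(opening): finger opening in m; the grip force is fixed at half the most; returns when the fingers have stopped.
- bot.sleep(seconds).
- bot.solve_ik(position, orientation): joint angles nearest the present ones, or None.
- bot.snapshot(name): name is "scene" or "side" or "wrist"; returns (picture, depth): 400x640x3 uint8, blue, green, red; 400x640 float32, m along the optical axis (not along the pixel's ray), 0 where there is no reading.
- bot.camera_info(name): a dict with "fx", "fy", "cx", "cy" (pixels), "R" (3x3) and "t" (3): a world point X has camera coordinates R X + t; the wrist camera has in their place "T_tool_cam" (4x4, takes a point from camera to tool coordinates, whose origin is the TCP and whose axes are the flange's). Camera axes: x right, y down, z forward; pixel columns grow to the right and rows downward; lengths in m; the calibration is good to about 2 mm. A picture is of the moment at which its call begins: read the wrist's pose just before it. camera_info takes no time and is no camera call.
A pose or a line that the arm cannot do raises bot.IKError and nothing moves.
- bot.finish_job(): hands the job in; it is judged then, once.
Readings, each from a call of its own:
- bot.current_time(): time.
- bot.current_joint_pos(): joint angles.
- bot.current_qvel(): joint speeds.
- bot.current_effort(): joint torques, N m.
- bot.current_ee_pos(): TCP position.
- bot.current_tcp_rot(): TCP orientation.
- bot.current_force(): force on the tool from outside, world axes, zero at the start.
- bot.current_wrist_torque(): the same for the moment, N m.
- bot.current_gripper_width(): finger opening in m.
- bot.current_grip_force(): force on a finger pad.
Only numpy, scipy, OpenCV 4.12 (cv2) and the standard library are available. Lean on these libraries where they do the work, as an engineer would, in place of code of your own. Each camera call takes 0.05 s, during which the arm holds its last target. There are 200 camera calls.

TASK

Open the steel jug on the market stall for a customer: flip the hinged tab all the way over to the back first, then unscrew the winged safety cap beneath it anticlockwise to its stop, or nearly. A catch inside lets the cap turn only at one depth, part-way down its spring travel, so press slowly with a light twist and feel for where it gives. Be gentle with the plastic, leave the cap sitting on the jug and the tab folded back, and do not disturb the other goods.

Things in the scene. Friction and masses are not known exactly. Their poses are not given: they have to be found in the camera images.
- jug: Insulated steel jug, fixed: round foot (156 mm across, 8 mm high) bolted down. Body 110 mm across up to 104 mm, shoulder, then a neck 64 mm across from 128 to 150 mm height. Origin: centre of the underside, on the jug's upright axis; z up; x points from the axis to the tab's hinge (at the back, roughly away from the robot); y lies along the hinge.
- jug_mouth (a point): Centre of the top of the neck, on the jug's axis, 150 mm above the table; axes as the jug's.
- tab_hinge (a point): Middle of the tab's hinge line, which is level along the jug's y, 37 mm from the jug's axis towards jug +x, 150 mm above the table; axes as the tab's. Opening turns the tab about jug +y: its angle is the tilt of its z axis from vertical, 0 to 0.12 rad at the start, 1.57 strap upright, 2.75 stop, folded down behind. Stiff (0.2 N m, about 2.2 N at the free end), stays where left.
- tab: Black plastic L-shaped strap, 36 mm wide, 7 mm thick. Origin on the hinge line, axes as the jug's when closed: a riser at the hinge, then the flat strap (underside 190, top 197 mm above the table) runs over the cap's wing in -x to its free end 96 mm from the hinge, 28 mm past the neck's edge, open below and beside. Pinch it across the 36 mm, under 25 N per finger, or push it up from below.
- tab_tip (a point): Point in the middle of the strap's thickness and width, 11 mm from its free end; in the tab's frame at x -85, z +43.5 mm (95.5 mm from the hinge line).
- cap_turn (a joint): Angle (rad) unscrewed, growing anticlockwise from above: 0 tight, 2.7 stop; starts 0 to 0.4; rubs with 0.08 N m. A hidden catch blocks it at about 0.57 except at one depth of the cap, within about 1 mm, unmarked, from 2.5 to 9.5 mm pressed: there it gives under a light twist. Too deep, it binds: ease up. Hold that depth until 1.4; then it springs up, turns freely and cannot go back.
- cap: Grey plastic screw cap on the jug's axis: disc 52 mm across with an upright wing (bar 34 long, 12 thick, 22 mm high) across its face. Origin: centre of the disc's upper face, 164 mm above the table when tight; x along the wing (jug x at cap_turn 0). Sprung: sinks from 4 N, 1 mm per further 1.3 N, bottom at 11 mm (18 N). Rises 1.5 mm per rad; stays on the jug. Squeeze 15 to 25 N per finger, total force under 75 N.
- cap_wing (a point): Centre of the top of the cap's wing, 22 mm above the disc's face; axes as the cap's.
- pot: Bystander, loose: dark steel cooking pot, 160 mm across, 85 mm high. Origin at the centre of its underside.
- bowl: Bystander, loose: white ceramic bowl, 120 mm across, 55 mm high. Origin at the centre of its underside.
- tape: Bystander, loose: roll of clear packing tape standing on its side face, 90 mm across, 45 mm high. Origin at the centre of its underside.
- carton: Bystander, loose: closed cardboard carton 110 x 85 x 65 mm. Origin at the centre of its underside.
- mug: Bystander, loose: blue mug, 80 mm across, 90 mm high. Origin at the centre of its underside.
- spatula: Bystander, loose: kitchen spatula lying down. Origin at the centre of its underside, midway.
- jar: Bystander, loose: lidded jar, 76 mm across, 100 mm high. Origin at the centre of its underside.
Things that resemble listed ones, but are neither listed nor needed, are in the scene too. Of the things like the jug, leave any that is yellow; of the rest the smaller one is meant.

How it is judged:
By the outcome, as a careful person would: the job done as asked, in the order asked, and still so for the second after the job is handed in, with the robot touching nothing.
It also fails if it takes over 72 s, if anything falls off the work surface, if the arm or the gripper's body presses on something with over 40 N, if the wrist force passes 120 N, or if a joint passes its speed limit or range.

## Working session

There is one attempt and no reset: what is moved stays moved. The work goes in short steps, each a Python script; the robot and the scene stay as the last script left them, time stands still between calls to the robot, and variables do not carry over. Pictures are saved under pics/ and viewed, at most 10 in all, crops included, and the job is handed in when it is done.

```bash
ls; mkdir -p pics; python3 - <<'E'
from rig import bot
import cv2,numpy as np
for n in("scene","side"):
    p,d=bot.snapshot(n); cv2.imwrite(f"pics/{n}0.png",p); np.save(f"pics/{n}0.npy",d)
    c=bot.camera_info(n); print(n,c['fx'],-np.array(c['R']).T@np.array(c['t']))
print(bot.current_time(),bot.current_tcp_rot(),bot.current_gripper_width())
E
```

```text
pics
scene 429.5393023050446 [1.04988545 0.61451266 0.8904564 ]
side 375.1564975741305 [ 0.39251217 -0.88201531  0.71419198]
0.1 [[-9.38760618e-01  3.44569626e-01 -5.24369760e-04]
 [ 3.44570017e-01  9.38759191e-01 -1.63846716e-03]
 [-7.23090845e-05 -1.71881054e-03 -9.99998520e-01]] 0.08740306213042497
```

View pics/scene0.png

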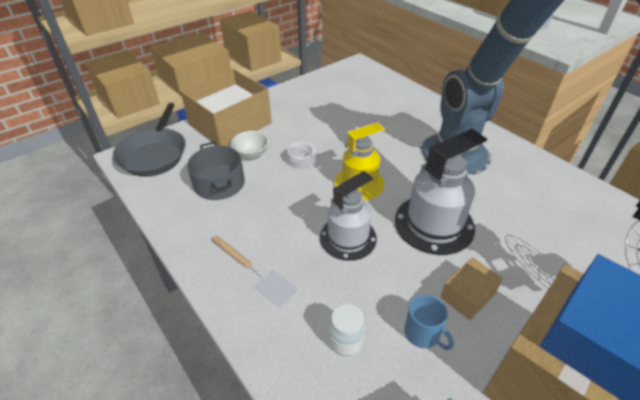

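View pics/side0.png

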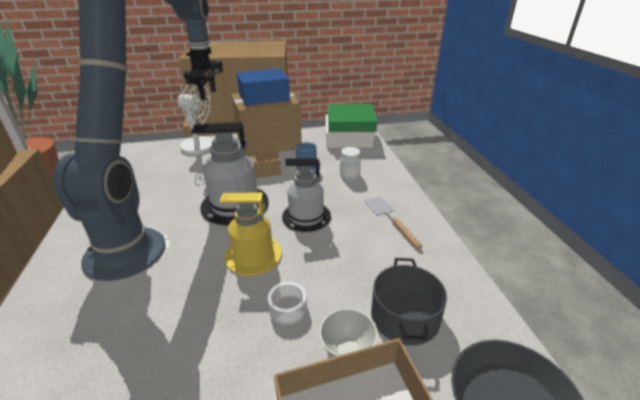

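The target is the small steel jug, at scene (349,238) and side (305,205). The yellow jug and the large steel one are decoys. Next I'll get its pose from the depth.

```bash
cat > h.py <<'E'
from rig import bot
import numpy as np,cv2
def cloud(c,d,roi):
    u0,v0,u1,v1=roi; v,u=np.mgrid[v0:v1,u0:u1]; z=d[v0:v1,u0:u1]
    P=np.stack([(u-c['cx'])/c['fx']*z,(v-c['cy'])/c['fy']*z,z],-1)
    return P.reshape(-1,3)[z.ravel()>0]
def world(n,d,roi):
    c=bot.camera_info(n); return (cloud(c,d,roi)-np.array(c['t']))@np.array(c['R'])
E
python3 - <<'E'
from h import *
for n,roi in(("scene",(315,165,382,262)),("side",(278,150,335,232))):
    X=world(n,np.load(f"pics/{n}0.npy"),roi)
    print(n,np.histogram(X[:,2],np.arange(-.01,.25,.02)))
    S=X[(X[:,2]>.18)&(X[:,2]<.215)]
    m=np.median(S,0); S=S[np.linalg.norm(S-m,axis=1)<.09]
    w,V=np.linalg.eigh(np.cov(S[:,:2].T)); a=V[:,1]; p=(S[:,:2]-m[:2])@a; q=(S[:,:2]-m[:2])@V[:,0]
    print(len(S),m,a,np.percentile(p,[1,50,99]),np.percentile(q,[1,50,99]), S[:,2].mean())
    r=cv2.minAreaRect(S[:,:2].astype(np.float32)*1000); print(r)
    B=X[(X[:,2]>.03)&(X[:,2]<.1)]; B=B[np.linalg.norm(B[:,:2]-m[:2],axis=1)<.1]
    from scipy.optimize import least_squares
    print(least_squares(lambda c:np.hypot(*(B[:,:2]-c).T)-.055,m[:2],loss='soft_l1',f_scale=.003).x)
    F=X[(X[:,2]>.003)&(X[:,2]<.02)]; print(np.percentile(F,[1,99],axis=0))
a=cv2.imread("pics/scene0.png")[165:262,300:400]; b=cv2.imread("pics/side0.png")[145:242,255:355]
cv2.imwrite("pics/c1.png",cv2.resize(np.hstack([a,b]),None,fx=4,fy=4,interpolation=cv2.INTER_CUBIC))
E
```

```text
scene (array([3096,  417,  318,  262,  329,  522,  476,  148,  297,   87,  510,
          0]), array([-0.01,  0.01,  0.03,  0.05,  0.07,  0.09,  0.11,  0.13,  0.15,
        0.17,  0.19,  0.21,  0.23]))
539 [0.52608196 0.06027455 0.2001693 ] [-0.99870689  0.05083841] [-0.04361362  0.00011194  0.05372532] [-1.66011429e-02 -7.69607459e-05  2.05037638e-02] 0.1994610170416874
((520.178955078125, 59.3106689453125), (40.139930725097656, 100.72284698486328), 85.90101623535156)
[0.52474638 0.05655469]
[[ 0.28864239 -0.18206848  0.00309859]
 [ 0.61293565  0.13418167  0.01758852]]
side (array([2370,  210,  202,  294,  292,  299,  266,  183,  201,   72,  265,
          0]), array([-0.01,  0.01,  0.03,  0.05,  0.07,  0.09,  0.11,  0.13,  0.15,
        0.17,  0.19,  0.21,  0.23]))
290 [0.5174306  0.05132191 0.19738007] [-0.99854454  0.05393337] [-0.0474277   0.00034094  0.0485068 ] [-0.02367621  0.00035284  0.01164404] 0.19678040953221076
((517.9443969726562, 57.35426330566406), (36.73216247558594, 98.73810577392578), 86.5791244506836)
[0.52361289 0.06053856]
[[ 0.44906177 -0.01667626  0.00303053]
 [ 0.59922476  0.52210356  0.01922009]]
```

View pics/c1.png

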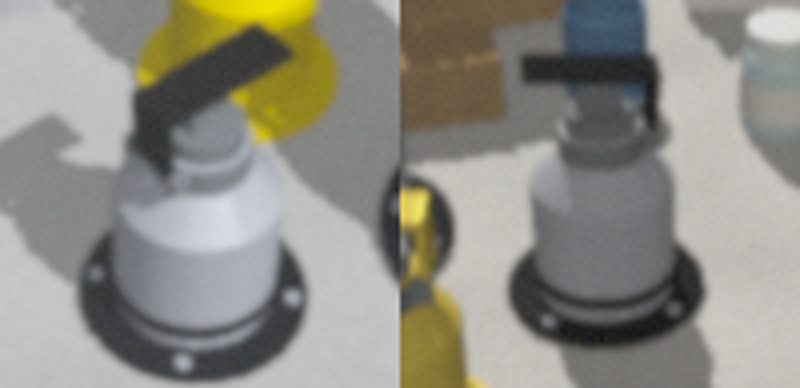

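The crop shows the strap level, running towards the robot, with its riser and hinge at the far (+x) side. Next I'll check the neighbours' heights and whether a tilted-finger tab flip is reachable.

```bash
cat >> h.py <<'E'
YAW=-0.055; AX=np.array([.527,.058,0.])
J=np.array([[np.cos(YAW),-np.sin(YAW),0],[np.sin(YAW),np.cos(YAW),0],[0,0,1]])
def jw(p): return AX+J@np.array(p,float)
def Rt(tilt,flip=1):  # tool z = forward*sin(tilt) - up*cos(tilt), tool y = -/+ jug y
    z=np.array([np.sin(tilt),0,-np.cos(tilt)]); y=np.array([0,flip,0.]); return J@np.stack([np.cross(y,z),y,z],1)
def tabpt(th,x,z): # tab-frame point -> jug frame
    return np.array([.037+x*np.cos(th)+z*np.sin(th),0,.150-x*np.sin(th)+z*np.cos(th)])
E
python3 - <<'E'
from h import *
X=np.vstack([world(n,np.load(f"pics/{n}0.npy"),(0,0,640,400)) for n in("scene","side")])
X=X[(X[:,2]>.02)&(X[:,2]<.6)&(abs(X[:,0]-.53)<.3)&(abs(X[:,1]-.06)<.36)]
g={}
for p in X:
    k=(int(np.floor(p[0]/.04)),int(np.floor(p[1]/.04))); g[k]=max(g.get(k,0),p[2])
ys=range(-8,11); print("x\\y",[round(j*.04,2) for j in ys])
for i in range(6,21): print(round(i*.04,2),[int(g.get((i,j),0)*1000) for j in ys])
for tilt in (0.6,.8,1.0,1.2):
  for f in (1,-1):
    out=[]
    for th in np.linspace(-.1,2.8,8):
        R=Rt(tilt,f); tip=jw(tabpt(th,-.085,.030)); q=bot.solve_ik(tip-R[:,2]*.019,R)
        out.append(None if q is None else np.round(q,1).tolist())
    print(tilt,f,[o is not None for o in out],out[0],out[-1])
for a in np.arange(-3.2,3.2,.4):
    c,s=np.cos(a),np.sin(a); R=J@np.array([[s,c,0],[-c,s,0],[0,0,1]])@np.diag([1,1,1.]); 
    y=J@np.array([c,s,0]); z=np.array([0,0,-1.]); R=np.stack([np.cross(y,z),y,z],1)
    q=bot.solve_ik(jw([0,0,.18]),R); print(round(a,1),None if q is None else np.round(q,2))
E
```

```text
x\y [-0.32, -0.28, -0.24, -0.2, -0.16, -0.12, -0.08, -0.04, 0.0, 0.04, 0.08, 0.12, 0.16, 0.2, 0.24, 0.28, 0.32, 0.36, 0.4]
0.24 [0, 0, 0, 0, 0, 0, 0, 0, 0, 0, 168, 282, 284, 281, 148, 0, 0, 0, 0]
0.28 [0, 0, 0, 0, 108, 199, 199, 0, 0, 0, 172, 281, 281, 233, 153, 0, 0, 0, 0]
0.32 [0, 0, 0, 0, 139, 198, 201, 113, 0, 0, 169, 281, 282, 233, 154, 0, 0, 0, 50]
0.36 [46, 48, 0, 0, 155, 199, 199, 112, 0, 0, 151, 281, 282, 220, 0, 0, 68, 69, 69]
0.4 [0, 47, 0, 0, 0, 113, 155, 0, 0, 0, 0, 0, 0, 0, 0, 0, 68, 69, 67]
0.44 [47, 49, 0, 0, 0, 0, 0, 0, 105, 207, 105, 0, 0, 0, 0, 0, 69, 68, 68]
0.48 [0, 0, 0, 0, 0, 0, 0, 0, 195, 208, 165, 0, 0, 0, 0, 0, 0, 0, 0]
0.52 [0, 0, 0, 0, 0, 0, 0, 0, 199, 204, 165, 0, 0, 0, 0, 0, 92, 94, 92]
0.56 [0, 0, 0, 0, 0, 0, 0, 0, 197, 199, 154, 0, 0, 0, 0, 0, 92, 89, 93]
0.6 [80, 0, 0, 0, 0, 0, 0, 0, 0, 0, 0, 0, 0, 0, 0, 0, 92, 94, 82]
0.64 [87, 0, 0, 0, 0, 0, 0, 0, 0, 0, 0, 0, 0, 0, 0, 0, 0, 0, 0]
0.68 [87, 80, 0, 0, 0, 0, 0, 0, 0, 0, 0, 0, 0, 69, 103, 104, 0, 0, 0]
0.72 [89, 79, 0, 0, 0, 0, 0, 0, 0, 0, 0, 0, 0, 27, 105, 103, 0, 0, 0]
0.76 [0, 0, 0, 0, 20, 23, 22, 22
[... 994 characters left out ...]
99 -0.54  0.99 -2.49]
-2.4 [-1.02  0.5   1.12  1.99 -0.54  0.99 -2.09]
-2.0 [-1.02  0.5   1.12  1.99 -0.54  0.99 -1.69]
-1.6 [-0.79  0.37  0.77  1.98 -0.32  0.92 -1.52]
-1.2 [-0.72  0.34  0.66  1.97 -0.27  0.91 -1.18]
-0.8 [-0.67  0.33  0.6   1.97 -0.24  0.91 -0.8 ]
-0.4 [-0.63  0.33  0.55  1.97 -0.22  0.9  -0.43]
-0.0 [-0.59  0.32  0.5   1.97 -0.19  0.9  -0.05]
0.4 [-0.55  0.32  0.45  1.97 -0.17  0.9   0.33]
0.8 [-0.51  0.31  0.39  1.96 -0.15  0.9   0.71]
1.2 [-0.46  0.31  0.33  1.96 -0.13  0.9   1.08]
1.6 [-0.41  0.3   0.27  1.96 -0.1   0.89  1.46]
2.0 [-0.35  0.3   0.2   1.95 -0.08  0.89  1.83]
2.4 [-0.29  0.3   0.12  1.95 -0.05  0.89  2.2 ]
2.8 [-0.22  0.3   0.03  1.95 -0.01  0.9   2.57]
```

```bash
python3 - <<'E'
from h import *
X=np.vstack([world(n,np.load(f"pics/{n}0.npy"),(0,0,640,400)) for n in("scene","side")])
B=X[(X[:,2]>.25)&(X[:,2]<.31)&(abs(X[:,0]-.33)<.15)&(abs(X[:,1]-.16)<.12)]
print("big strap",np.percentile(B,[1,99],axis=0))
p=bot.current_ee_pos(); bot.move_straight([p[0],p[1],.42],speed=.25)
bot.movep(jw([-.02,0,.40]),Rt(0)); print(bot.current_time(),bot.current_joint_pos(),bot.camera_info("wrist"))
E_=bot.current_ee_pos(); R=bot.current_tcp_rot(); pic,d=bot.snapshot("wrist"); cv2.imwrite("pics/w1.png",pic)
c=bot.camera_info("wrist"); T=np.array(c['T_tool_cam']); np.savez("pics/w1.npz",d=d,E=E_,R=R)
P=cloud(c,d,(0,0,640,400)); W=(P@T[:3,:3].T+T[:3,3])@np.array(R).T+E_
S=W[(W[:,2]>.185)&(W[:,2]<.215)&(np.hypot(*(W[:,:2]-jw([-.01,0,0])[:2]).T)<.09)]
print(len(S),cv2.minAreaRect(S[:,:2].astype(np.float32)*1000),S.mean(0))
B=W[(W[:,2]>.25)&(W[:,2]<.31)]; print(len(B),len(B) and np.percentile(B,[1,99],axis=0))
E
```

```text
big strap [[0.22209614 0.13996856 0.25107697]
 [0.36334804 0.20145539 0.28198351]]
3.2417 [-0.62061325  0.08357187  0.45978401  1.70063344 -0.03798649  1.36624972
  1.36315477] {'fx': 337.1858506765277, 'fy': 337.1858506765277, 'cx': 321.43953313151417, 'cy': 198.7699343933928, 'T_tool_cam': array([[ 2.66952210e-04, -9.61695540e-01, -2.74119714e-01,
         7.43310682e-02],
       [ 9.99999913e-01,  3.44288580e-04, -2.34016753e-04,
         3.33052616e-04],
       [ 3.19429154e-04, -2.74119627e-01,  9.61695548e-01,
        -1.44210991e-01],
       [ 0.00000000e+00,  0.00000000e+00,  0.00000000e+00,
         1.00000000e+00]])}
3082 ((518.5845947265625, 60.376625061035156), (35.93690490722656, 98.07914733886719), 87.17938232421875) [0.51586278 0.06053141 0.20216133]
2 [[0.36205265 0.17687097 0.25001459]
 [0.36277457 0.18889013 0.25034066]]
```

View pics/w1.png

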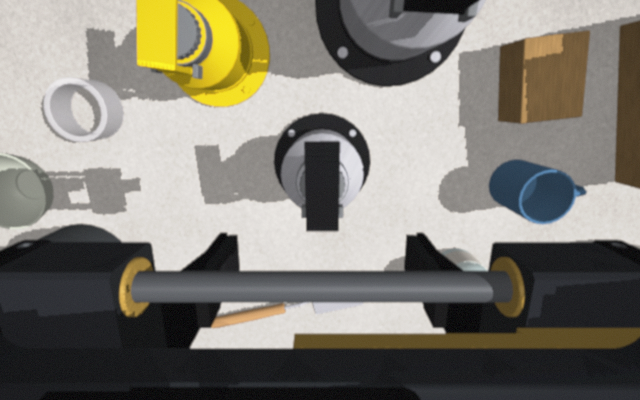

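```bash
sed -i 's/AX=np.array(.*/AX=np.array([.528,.0598,0.])/' h.py; python3 - <<'E'
from h import *
R=Rt(0)
def K(p,**k): bot.move_straight(jw(np.array(p)+[-.0095,0,.019]),R,**k)
bot.grip(0.0)
bot.movep(jw([-.085,0,.30]),R); K([-.076,0,.178],speed=.15)
print(bot.current_time(),bot.current_force())
for th in np.r_[.02,np.arange(.15,2.6,.2),2.6,2.68,2.74,2.78,2.82]:
    s=np.clip((th-.9)/.67,0,1)
    K(tabpt(th,-.096+.012*s,.041)+[.002*(1-s),0,-.012*(1-s)],speed=.12)
    f=J.T@np.array(bot.current_force()); print(round(th,2),np.round(f,1))
    if np.linalg.norm(f)>14: print("stop");break
print(bot.current_time())
E_=bot.current_ee_pos(); bot.move_straight(E_+np.array([-.02,0,.12]),speed=.2)
bot.movep(jw([-.03,0,.36]),R)
E_=bot.current_ee_pos(); R=np.array(bot.current_tcp_rot()); pic,d=bot.snapshot("wrist"); cv2.imwrite("pics/w2.png",pic); np.savez("pics/w2.npz",d=d,E=E_,R=R)
pic,_=bot.snapshot("side"); cv2.imwrite("pics/s2.png",cv2.resize(pic[130:240,250:380],None,fx=4,fy=4)); print(bot.current_time())
E
```

```text
6.2 [0.0758676  0.54222489 0.89499793]
0.02 [-13.   -0.    7.1]
stop
6.5167
7.775
```

View pics/w2.png

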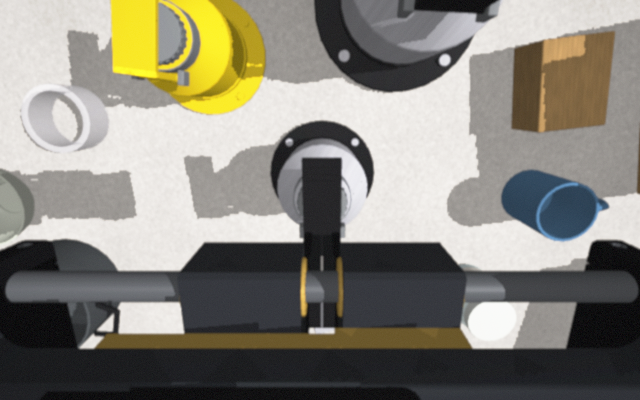

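View pics/s2.png

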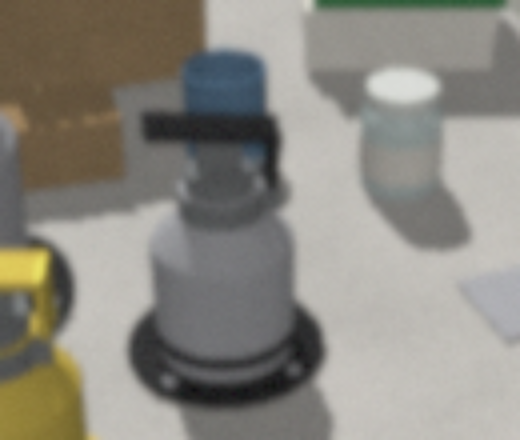

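The tab is still closed: the finger pushed flat on its end and friction jammed it. I'll retry with the tool tilted, hooking from below and moving up along the tip's arc.

```bash
cat > flip.py <<'E'
from h import *
tau=.38; R=Rt(tau); fw=np.array([np.cos(tau),0,np.sin(tau)]); dn=np.array([np.sin(tau),0,-np.cos(tau)])
def K(p,**k): bot.move_straight(jw(np.array(p)-.0095*fw-.019*dn),R,**k)
C=tabpt(0,-.096,.040)+.013*dn
E
python3 - <<'E'
from flip import *
p=jw(C+[-.04,0,.06]-.0095*fw-.019*dn); bot.movep(p,R)
K(C+[-.035,0,-.028],speed=.15); K(C+[-.013,0,-.028],speed=.1)
print(bot.current_time(),np.round(bot.current_force(),1))
for th in np.r_[.0,np.arange(.1,2.6,.2),2.6,2.68,2.74,2.78,2.82]:
    s=np.clip((th-.9)/.67,0,1)
    K(tabpt(th,-.096+.012*s,.041)+.013*(1-s)*dn,speed=.1)
    f=J.T@np.array(bot.current_force()); print(round(th,2),np.round(f,1))
    if np.linalg.norm(f)>14: print("stop");break
print(bot.current_time(),bot.current_ee_pos())
pic,_=bot.snapshot("side"); cv2.imwrite("pics/s3.png",cv2.resize(pic[90:240,230:390],None,fx=4,fy=4)); print(bot.current_time())
E
```

```text
9.5167 [-1.3 -0.4 -0.9]
0.0 [-0.3  0.7 -0.6]
0.1 [-0.1 -0.1 -0.4]
0.3 [-1.1  0.3  0.5]
0.5 [ 0.1  0.5 -0.2]
0.7 [0.1 0.3 0.1]
0.9 [0.1 0.1 0.2]
1.1 [-0.2  1.2 -0.5]
1.3 [0.1 0.5 0.2]
1.5 [ 0.4  0.5 -0. ]
1.7 [-0.4  0.4 -0.1]
1.9 [0.3 0.3 0.4]
2.1 [-0.6  0.1 -0.7]
2.3 [-0.4 -0.4  0.5]
2.5 [-0.8 -0.2  0.7]
2.6 [0.3 0.1 1.1]
2.68 [-1.2 -0.4  0.1]
2.74 [-7.7  0.4 13.4]
stop
15.1333 [0.64315015 0.05355566 0.16140662]
15.1833
```

View pics/s3.png

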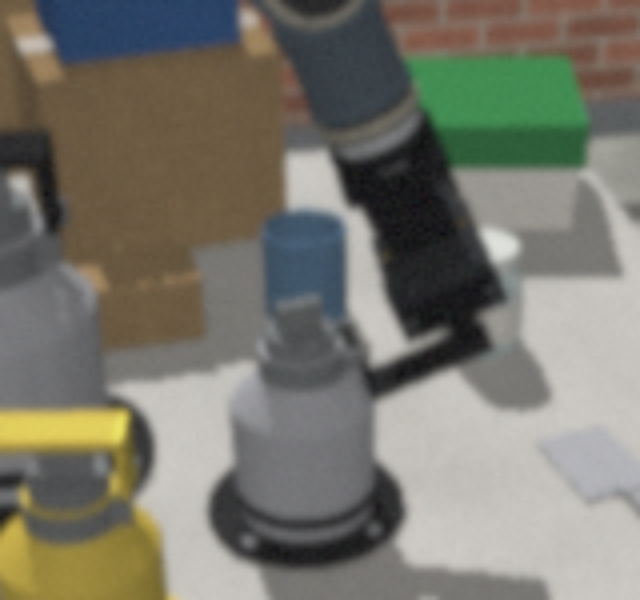

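The tab is folded back against its stop; the image shows the strap behind the jug with the wing exposed. Next I'll back off and look at the cap from above.

```bash
python3 - <<'E'
from flip import *
p=bot.current_ee_pos(); bot.move_straight(p+np.array([-.03,0,.10]),R,speed=.2)
R0=Rt(0); bot.movep(jw([-.01,0,.31]),R0); bot.grip(.05)
E_=bot.current_ee_pos(); R=np.array(bot.current_tcp_rot()); pic,d=bot.snapshot("wrist"); print(bot.current_time())
np.savez("pics/w3.npz",d=d,E=E_,R=R,pic=pic)
c=bot.camera_info("wrist"); T=np.array(c['T_tool_cam'])
P=cloud(c,d,(200,60,440,250)); W=(P@T[:3,:3].T+T[:3,3])@R.T+E_
r=np.hypot(*(W[:,:2]-AX[:2]).T)
print(np.histogram(W[r<.04][:,2],np.arange(.14,.21,.005)))
S=W[(W[:,2]>.18)&(W[:,2]<.2)&(r<.03)]; print(len(S),S.mean(0),cv2.minAreaRect(S[:,:2].astype(np.float32)*1000))
D=W[(W[:,2]>.16)&(W[:,2]<.172)&(r<.04)]; print(len(D),cv2.minEnclosingCircle(D[:,:2].astype(np.float32)*1000))
cv2.imwrite("pics/w3.png",cv2.resize(pic[80:280,220:420],None,fx=3,fy=3))
E
```

```text
17.55
(array([  58,  296,  919,  208,  782, 1227,   26,   27,   35,  555,    0,
          0,    0]), array([0.14 , 0.145, 0.15 , 0.155, 0.16 , 0.165, 0.17 , 0.175, 0.18 ,
       0.185, 0.19 , 0.195, 0.2  , 0.205]))
590 [0.52321997 0.06008537 0.18683481] ((524.2369995117188, 60.06074905395508), (33.841339111328125, 12.016863822937012), 11.400790214538574)
2019 ((524.5172119140625, 60.00543975830078), 26.94893455505371)
```

View pics/w3.png

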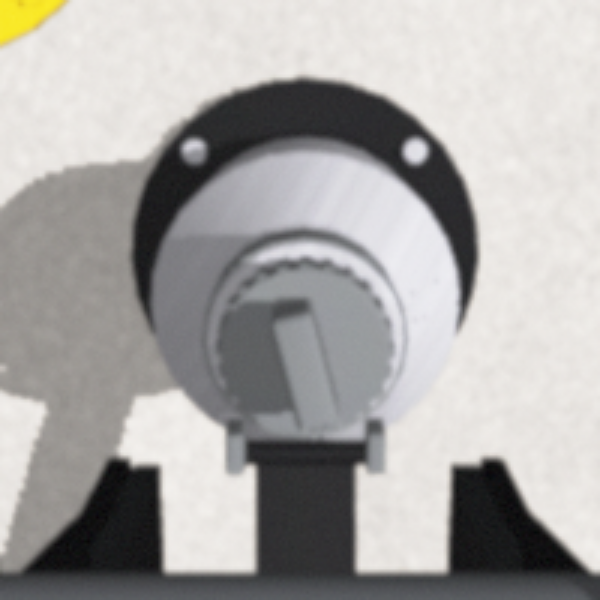

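```bash
sed -i 's/AX=np.array(.*/AX=np.array([.5243,.0600,0.])/' h.py; cat >> h.py <<'E'
A0=.199-np.pi/2-.254   # world angle of closing axis at cap_turn 0
def Rc(turn):
    a=A0+turn; y=np.array([np.cos(a),np.sin(a),0]); z=np.array([0,0,-1.]); return np.stack([np.cross(y,z),y,z],1)
def turn_now():
    y=np.array(bot.current_tcp_rot())[:,1]; return (np.arctan2(y[1],y[0])-A0+np.pi)%(2*np.pi)-np.pi
def go(z,turn,speed=.05): bot.move_straight([AX[0],AX[1],z],Rc(turn),speed=speed)
def st(): return [round(float(v),3) for v in (bot.current_time(),bot.current_ee_pos()[2]*1000,turn_now(),bot.current_force()[2],bot.current_wrist_torque()[2],bot.current_grip_force(),bot.current_gripper_width()*1000)]
E
python3 - <<'E'
from h import *
bot.movep([AX[0],AX[1],.24],Rc(.254)); print(st(),bot.current_joint_pos()[6])
go(.190,.254,.1); z=.187
print(st())
while z>.178:
    go(z,.254,.02)
    if bot.current_force()[2]>2.5: break
    z-=.001
print(z,st())
for w in (.018,.013,.012,.011,.010,.009,.008):
    bot.grip(w); s=st(); print(w,s)
    if s[5]>16: break
print(np.round(bot.current_force(),1),np.round(bot.current_wrist_torque(),2))
E
```

```text
[19.875, 240.067, 0.254, 0.757, -0.039, 0.0, 49.988] -1.3492066348152365
[20.525, 190.216, 0.254, 0.66, -0.023, 0.0, 49.824]
0.183 [21.825, 183.307, 0.254, 3.64, -0.028, 1.861, 49.892]
0.018 [22.658, 183.072, 0.254, 4.397, 0.041, 2.145, 18.418]
0.013 [23.075, 182.99, 0.254, 4.79, -0.01, 2.189, 13.413]
0.012 [23.308, 182.991, 0.254, 4.087, 0.041, 2.28, 12.107]
0.011 [23.525, 182.99, 0.254, 5.351, -0.042, 30.55, 11.307]
[-1.1 -0.1  5.4] [-0.19  0.12 -0.04]
```

```bash
python3 - <<'E'
from h import *
for w in (.0122,.0119,.0118,.0117,.0116,.0115,.0114):
    bot.grip(w); s=st(); print(w,s)
    if s[5]>17: break
E
```

```text
0.0122 [23.742, 182.977, 0.254, 4.658, -0.017, 2.501, 12.187]
0.0119 [23.958, 182.991, 0.254, 4.474, -0.032, 4.818, 12.274]
0.0118 [24.175, 182.988, 0.254, 3.966, 0.026, 7.916, 12.04]
0.0117 [24.392, 182.969, 0.254, 4.855, -0.048, 10.955, 11.764]
0.0116 [24.608, 182.985, 0.254, 3.801, -0.035, 13.996, 11.987]
0.0115 [24.825, 182.999, 0.254, 3.661, -0.005, 17.176, 11.939]
```

Grip force follows the commanded opening at about 30 N per mm, so I'll hold at 20 N. Next I turn to the catch, then step down under a light twist.

```bash
python3 - <<'E'
from h import *
bot.grip(.0114); print(st())
t=.254; z=.183
while t<.70:
    t+=.05; go(z,t); s=st(); print(round(t,3),s)
    if abs(s[4])>.2: break
print(np.round(bot.current_force(),1))
E
```

```text
[25.042, 182.99, 0.254, 4.423, -0.006, 20.357, 11.897]
0.304 [25.292, 183.018, 0.303, 5.299, 0.024, 20.675, 11.636]
0.354 [25.542, 183.017, 0.352, 4.779, -0.009, 20.686, 11.695]
0.404 [25.792, 182.996, 0.402, 3.583, 0.043, 20.698, 11.786]
0.454 [26.042, 183.026, 0.452, 5.459, 0.018, 20.708, 12.058]
0.504 [26.292, 183.014, 0.502, 5.046, -0.018, 20.716, 11.971]
0.554 [26.542, 183.002, 0.552, 5.065, -0.014, 20.725, 11.588]
0.604 [26.792, 182.978, 0.601, 3.792, -0.198, 21.535, 11.923]
0.654 [27.042, 182.984, 0.651, 4.107, -0.551, 27.698, 12.066]
[ 0.2 -1.5  4.1]
```

```bash
python3 - <<'E'
from h import *
t=.612; z=.183; go(z,t); print(st())
while z>.1725:
    z-=.0005; go(z,t,.01); s=st(); print(round(z*1000,1),s[0],s[1:])
    if abs(s[4])<.1:
        bot.sleep(.1); s=st(); print(s)
        if abs(s[4])<.1: break
E
```

```text
[27.292, 182.972, 0.612, 5.536, -0.29, 21.379, 11.896]
182.5 27.542 [182.668, 0.612, 6.909, -0.256, 21.507, 11.514]
182.0 27.792 [182.327, 0.612, 7.029, -0.178, 21.621, 11.874]
181.5 28.042 [181.929, 0.612, 8.283, -0.222, 21.746, 11.802]
181.0 28.292 [181.52, 0.612, 8.359, -0.251, 21.799, 12.114]
180.5 28.542 [181.068, 0.612, 9.769, -0.223, 21.864, 11.806]
180.0 28.792 [180.662, 0.612, 9.951, -0.234, 21.928, 11.579]
179.5 29.042 [180.229, 0.612, 10.308, -0.224, 21.944, 11.862]
179.0 29.292 [179.774, 0.612, 10.18, -0.189, 21.933, 11.794]
178.5 29.542 [179.339, 0.612, 11.342, -0.17, 21.935, 11.664]
178.0 29.792 [178.904, 0.613, 11.669, -0.202, 21.883, 11.932]
177.5 30.042 [178.429, 0.613, 11.515, -0.19, 21.859, 11.871]
177.0 30.292 [177.965, 0.613, 12.113, -0.193, 21.825, 11.797]
176.5 30.542 [177.483, 0.613, 12.996, -0.175, 21.819, 11.513]
176.0 30.792 [176.836, 0.613, 10.935, -0.076, 21.817, 11.657]
[30.892, 176.856, 0.613, 11.506, -0.102, 21.817, 11.889]
175.5 31.142 [176.548, 0.613, 13.352, -0.12, 22.0, 11.735]
175.0 31.392 [176.125, 0.613, 13.976, -0.101, 22.067, 12.002]
174.5 31.642 [175.693, 0.613, 13.81, -0.083, 22.123, 11.87]
[31.742, 175.717, 0.613, 14.425, -0.047, 22.122, 11.697]
```

```bash
python3 - <<'E'
from h import *
t=.613; z=.1762; go(z,t,.02); print(st())
while t<.95:
    t+=.03; go(z,t); s=st(); print(round(t,3),round(z*1000,1),s)
    if abs(s[4])>.27 or s[5]>24.5: break
E
```

```text
[31.992, 177.012, 0.614, 9.821, -0.127, 21.734, 11.786]
0.643 176.2 [32.242, 176.762, 0.644, 9.399, -0.065, 21.694, 12.41]
0.673 176.2 [32.492, 176.698, 0.674, 9.025, -0.143, 21.629, 11.925]
0.703 176.2 [32.742, 176.631, 0.704, 7.614, -0.08, 21.597, 11.647]
0.733 176.2 [32.992, 176.619, 0.734, 7.854, -0.105, 21.577, 12.094]
0.763 176.2 [33.242, 176.629, 0.764, 8.02, -0.022, 21.564, 11.644]
0.793 176.2 [33.492, 176.585, 0.794, 8.002, -0.072, 21.553, 11.622]
0.823 176.2 [33.742, 176.584, 0.824, 7.024, -0.081, 21.545, 11.332]
0.853 176.2 [33.992, 176.597, 0.854, 8.548, -0.126, 21.539, 12.062]
0.883 176.2 [34.242, 176.573, 0.884, 8.636, -0.079, 21.532, 11.655]
0.913 176.2 [34.492, 176.587, 0.914, 7.581, -0.118, 21.526, 11.487]
0.943 176.2 [34.742, 176.58, 0.944, 7.954, -0.084, 21.523, 11.684]
0.973 176.2 [34.992, 176.55, 0.974, 6.915, -0.105, 21.518, 11.72]
```

```bash
python3 - <<'E'
from h import *
t=.973; z=.1762; 
while t<1.62:
    t+=.04; z+=.04*.0015; go(z,t); s=st(); print(round(t,3),round(z*1000,1),s)
    if abs(s[4])>.27 or s[5]>24.5: break
E
```

```text
1.013 176.3 [35.242, 176.57, 1.014, 6.727, -0.082, 21.475, 11.584]
1.053 176.3 [35.492, 176.593, 1.054, 6.895, -0.131, 21.435, 11.536]
1.093 176.4 [35.742, 176.62, 1.094, 6.543, -0.12, 21.397, 11.624]
1.133 176.4 [35.992, 176.631, 1.134, 4.951, -0.089, 21.365, 11.903]
1.173 176.5 [36.242, 176.652, 1.174, 5.327, -0.071, 21.338, 11.921]
1.213 176.6 [36.492, 176.712, 1.214, 6.295, -0.068, 21.349, 11.853]
1.253 176.6 [36.742, 176.766, 1.254, 5.869, -0.09, 21.361, 12.022]
1.293 176.7 [36.992, 176.992, 1.294, 7.268, -0.059, 21.537, 11.882]
1.333 176.7 [37.242, 177.704, 1.335, 12.567, 0.024, 22.119, 11.66]
1.373 176.8 [37.492, 177.908, 1.374, 12.748, -0.055, 22.186, 12.124]
1.413 176.9 [37.742, 177.987, 1.414, 13.078, -0.001, 22.183, 11.635]
1.453 176.9 [37.992, 178.035, 1.454, 12.052, -0.087, 22.18, 11.891]
1.493 177.0 [38.242, 178.101, 1.494, 12.289, -0.092, 22.177, 11.661]
1.533 177.0 [38.492, 178.173, 1.534, 12.459, -0.01, 22.174, 11.919]
1.573 177.1 [38.742, 178.222, 1.574, 13.36, -0.041, 22.172, 11.755]
1.613 177.2 [38.992, 178.276, 1.614, 13.99, -0.013, 22.169, 11.916]
1.653 177.2 [39.242, 178.327, 1.654, 13.784, -0.043, 22.167, 11.63]
```

The catch released: the cap sprang up near 1.35. I'll rise with it and turn to the stop.

```bash
python3 - <<'E'
from h import *
t=1.653; z=.1772
while z<.1845: z+=.0015; go(z,t,.05); 
print(st())
while t<2.9:
    t+=.06 if t<2.45 else .03; z+=.00008; go(z,t); s=st()
    if t>2.4: print(round(t,3),round(z*1000,1),s)
    if abs(s[4])>.2 or s[5]>24.5: break
print(s,bot.current_joint_pos()[6])
E
```

```text
[40.492, 184.735, 1.654, 5.132, -0.068, 21.392, 12.303]
2.433 185.7 [43.742, 185.648, 2.432, 5.253, 0.012, 21.533, 12.207]
2.493 185.8 [43.992, 185.704, 2.492, 5.183, -0.08, 21.533, 11.984]
2.523 185.9 [44.242, 185.788, 2.522, 5.026, -0.036, 21.529, 11.91]
2.553 186.0 [44.492, 185.852, 2.552, 5.147, -0.048, 21.524, 11.996]
2.583 186.1 [44.742, 185.917, 2.582, 5.467, -0.052, 21.52, 11.881]
2.613 186.1 [44.992, 186.006, 2.612, 4.991, -0.058, 21.516, 11.788]
2.643 186.2 [45.242, 186.076, 2.642, 4.461, -0.029, 21.508, 11.778]
2.673 186.3 [45.492, 186.142, 2.672, 3.881, -0.051, 21.5, 11.82]
2.703 186.4 [45.742, 186.23, 2.702, 5.088, -0.001, 21.492, 12.222]
2.733 186.5 [45.992, 186.276, 2.731, 4.903, -0.313, 22.433, 11.86]
[45.992, 186.276, 2.731, 4.903, -0.313, 22.433, 11.86] 0.971212455625896
```

The stop is felt at about 2.72. I'll relieve the twist slightly, release, rise and verify.

```bash
python3 - <<'E'
from h import *
go(.1868,2.71); print(st()); bot.grip(.03); go(.30,2.71,.15); bot.sleep(.2)
E_=bot.current_ee_pos(); R=np.array(bot.current_tcp_rot()); pic,d=bot.snapshot("wrist")
c=bot.camera_info("wrist"); T=np.array(c['T_tool_cam'])
P=cloud(c,d,(150,40,480,260)); W=(P@T[:3,:3].T+T[:3,3])@R.T+E_
r=np.hypot(*(W[:,:2]-AX[:2]).T); S=W[(W[:,2]>.182)&(W[:,2]<.2)&(r<.03)]
print(len(S),S.mean(0),cv2.minAreaRect(S[:,:2].astype(np.float32)*1000),bot.current_time(),bot.current_force())
p2,_=bot.snapshot("side"); a=pic[0:300,120:520]; b=cv2.resize(p2[90:240,230:430],(400,300))
cv2.imwrite("pics/f.png",np.hstack([a,b]))
E
```

```text
[46.242, 186.606, 2.71, 5.01, -0.064, 21.454, 12.162]
644 [0.52334785 0.06106108 0.19061645] ((524.3287353515625, 60.612632751464844), (11.16993236541748, 33.43389129638672), 62.08553695678711) 48.05 [0.37477131 1.07625843 0.12326585]
```

View pics/f.png

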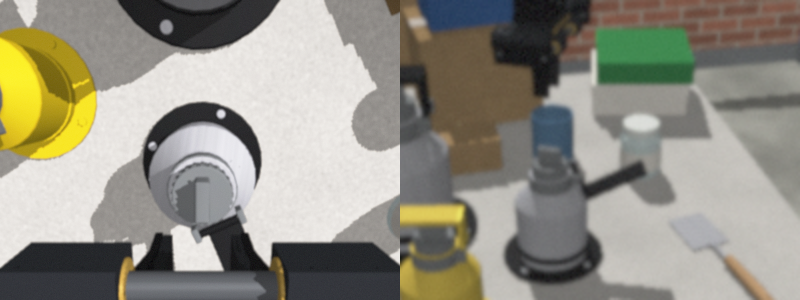

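The wing now stands at 152° in the world frame, a cap turn of about 2.71. The tab is still folded back and the cap is on the jug.

```bash
python3 -c "
from rig import bot
print(bot.finish_job())"
```

```text
the job is handed in; nothing more can be done
None
```

I handed the job in at about 48 s: the tab is folded back against its stop and the cap is unscrewed to its stop (about 2.7 rad) and still on the jug, with no other goods touched, but one trial squeeze of the wing reached about 30 N and a twist against the catch about 28 N, over the 25 N limit, before I eased to about 20 N.

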